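Take a coating reading on a sloped test panel

ROBOT

A 7-joint arm with a two-finger parallel gripper is mounted at the origin on the work surface; the furniture and walls round the work are solid. World frame = base frame: x ahead of the robot, y to its left, z up, the work surface at z = 0. Lengths are in mm, angles in rad, forces in N, time in s.
With the tool pointing down it reaches from about 400 to 900 mm from the base axis. Payload 5.5 kg.
Tool frame: the origin (TCP) lies midway between the tips of the shut fingers; the grasp point (between the pads) lies 19 mm behind it; z points along the fingers, y is the line along which they close (so a half turn about z gives the same grasp; the last joint's range is limited). The gripper opens to 85 mm and grips with 20 to 120 N. Pads are 22 mm wide; open, the fingers measure 114 mm over their backs; the gripper's body (76 mm by 85 mm) begins 54 mm behind the grasp point. The pads swing forward as they close: fully open they stand 13 mm farther back than shut.
Start: joints at [-0.953, 0.501, -0.427, 1.55, 0.221, 1.138, -0.21], TCP at [225.775, 609.529, 231.31] pointing down, gripper open.
Joint ranges: [-2.88, 2.88], [-0.31, 2.03], [-1.54, 1.56], [0.2, 2.42], [-1.41, 4.55], [0.19, 2.02], [-2.57, 2.57]. Speed limits (rad/s): [2.57, 2.57, 3.14, 3.14, 3.14, 3.14, 3.14].

INTERFACE

Orientations are given as a rotation vector (axis times angle).
In Python, from station import readout, read_camera, camera_model, job gives the robot as it stands. The module is installed in compiled form; this text tells all that it offers.
- The arm moves only by the tool drive_tool, never from a script. Its argument "moves" is text: rows parted by semicolons, each of 5 numbers parted by spaces: the shift along the tool's x, y, z in cm, then the turn about the tool's z in rad, then the gripper's target within -1 to 1 (fully open at 1, half-way at 0, shut at -1). A call has 1 to 20 rows; each row is the pose to reach, as a shift and turn from the pose commanded when the call began, along the tool's axes at that moment; what a row does not reach only later rows make up. A row lasts 1/10 s, in which the tool goes at most 50 mm and 8.59 degrees, less where a joint would pass 70% of its speed; a pose out of reach is approached as far as the arm can. A call with a gripper value outside its range is refused whole. The fingers move at their own pace and stop on an object; "force" is the grip in N (left out, the last holds). Time passes only in rows, so rows that repeat a pose let the fingers close. It gives the time, the measured TCP pose, the force, the opening and the grip force at its end, in the units of the state.
- readout.state(): the state, without advancing time (a new reading comes with each control period).
- read_camera(name): name is "scene" or "top" or "wrist"; returns the picture (480x640x3 uint8, red, green, blue); there is no depth.
- camera_model(name): a dict with "fx", "fy", "cx", "cy" (pixels), "R" (3x3) and "t" (3): a world point X has camera coordinates R X + t. Camera axes: x right, y down, z forward; pixel columns grow to the right and rows downward; lengths in mm; the calibration is good to about 2 mm. A picture is of the moment at which its call begins: read the wrist's pose just before it. camera_model takes no time and is no camera call; for the wrist camera it gives the pose at the moment of the call.
- job.close_job(): hands the job in; it is judged then, once.
The state is a dict: "t": time; "joint_positions": joint angles; "qvel": joint speeds; "tau": joint torques, N m; "ee_pos": TCP position; "eef_rot": TCP orientation; "contact_force": force on the tool from outside, world axes, zero at the start; "moment": the same for the moment, N m; "grip_width": finger opening in mm; "gripper_force": force on a finger pad.
Only numpy, scipy, OpenCV 4.12 (cv2) and the standard library are available. Lean on these libraries where they do the work, as an engineer would, in place of code of your own. Each camera call takes 0.05 s, during which the arm holds its last target. There are 200 camera calls.

TASK

On the grey reading unit press the green key and let it come up, then press the blue key and let it come up, without pressing the red key. Then draw the yellow cordless probe out of its black cradle and hold it on the orange spot of the sloped blue panel, square to the panel's face, pressing lightly so that its sprung brass foot goes about half way in; finish while still holding it there, without letting go. Leave everything else where it is.

Things in the scene. Friction and masses are not known exactly. Their poses are not given: they have to be found in the camera images.
- gauge: Reading unit, fixed: grey box 80 (x) x 110 (y) x 38 mm, black top. Origin at the centre of its underside; x points from the keys to the display. Round keys in a row along y at x = -17 mm: blue at y = +35, green 0, red -35 mm. The unit, the cradle and the panel stand change places from run to run.
- key_green_top (a point): Centre of the top of the green key (middle of the row), 20 mm across, 48 mm above the table when up.
- key_blue_top (a point): Centre of the top of the blue key (at the unit's +y end), 20 mm across, 48 mm above the table when up.
- key_red_top (a point): Centre of the top of the red key (at the unit's -y end), 20 mm across: not to be pressed.
- key_green (a joint): Travel of the green key, 0 up to 0.005 m fully down; spring, 1 N to start it, 4.6 N fully down. Counts as pressed beyond 0.0035.
- key_blue (a joint): Travel of the blue key, same values and spring.
- key_red (a joint): Travel of the red key, same values and spring.
- cradle: Black cradle block 66x66x50 mm, fixed to the table, with an upright round hole of 27 mm right through its middle. Origin at the centre of its underside.
- probe: Cordless probe, 0.12 kg, upright in the cradle, foot down. Origin: end of the foot when fully out (4 mm above the table in the cradle); z up its axis: brass foot 14 mm diameter to z = 11 mm, steel barrel 24 mm to 46, collar 38 mm to 51 (rests on the cradle), yellow square handle 28x28 mm to 111 (sides along x and y), top at 113 mm. Must rise 50 mm to clear the cradle.
- probe_grip (a point): Point on the probe's axis 82 mm above its origin, in the middle of the square handle: where to grip it.
- probe_tip (a point): Centre of the flat end of the brass foot (moves in with the foot).
- probe_foot (a joint): How far the sprung foot is pushed into the barrel: 0 fully out, 0.010 m fully in; 1 N to start it, then 0.5 N per mm, 6 N fully in.
- panel_stand: Stand, fixed: base plate 92 (x) x 78 (y) x 8 mm, above it on four posts a blue panel 80x70x6 mm sloping down at 20 degrees towards the stand's -x side, which roughly faces the robot. Middle of the panel's upper face 52 mm above the table, highest edge 66 mm; screw heads 2.5 mm proud near its corners. Origin: centre of the underside.
- spot: Marked spot on the panel: orange disc 18 mm across, black dot in its middle, white rim 26 mm across. Origin at its centre on the panel's upper face, 54 mm above the table; z is the face's outward normal (20 degrees from vertical), x runs up the slope. It lies 5 mm up the slope and 8 mm to +y from the middle of the face.
- duct_tape: Bystander: wide grey duct tape roll, 110 mm across, 48 mm high, lying flat near the robot. Origin at the centre of its underside.
- screw_box: Bystander: cardboard screw box, 66x100x49 mm, far side. Origin at the centre of its underside.
- tape_measure: Bystander: yellow tape measure, 38x78x64 mm, far side. Origin at the centre of its underside.
- coupling: Bystander: grey pipe coupling standing on end, 42 mm across, 45 mm high, behind the parts cabinet. Origin at the centre of its underside.
- black_tape: Bystander: black tape roll, 64 mm across, 19 mm high, behind the parts cabinet. Origin at the centre of its underside.
- pliers: Bystander: blue-handled pliers, 50x176x13 mm, beyond the work. Origin at the centre of its underside.

How it is judged:
By the outcome, as a careful person would: the job done as asked, in the order asked, and still so for the second after the job is handed in, while the arm keeps its last pose, push and grip.
It also fails if it takes over 45 s, if anything falls off the work surface, if the arm or the gripper's body presses on something with over 40 N, if the wrist force passes 120 N, or if a joint passes its speed limit or range.

## Working session

There is one attempt and no reset: what is moved stays moved. The work goes in short steps, Python scripts to look and compute and a tool call to move; the robot and the scene stay as the last step left them, time stands still between calls to the robot, and variables do not carry over. Pictures are saved under pics/ and viewed, at most 10 in all, crops included, and the job is handed in when it is done.

Besides the shell and the picture viewer there is one more tool, called as name(argument=value, ...), one argument or row to a line, values as JSON. drive_tool: Moves the arm, as the interface text tells. Its arguments: {"type":"object","properties":{"moves":{"type":"string"},"force":{"type":"number"}},"required":["moves"]}

```bash
mkdir -p pics; python3 - <<'E'
from station import readout, read_camera, camera_model
import cv2
s=readout.state();print({k:s[k] for k in('t','ee_pos','eef_rot','contact_force','grip_width')})
for n in('scene','top'):
    cv2.imwrite(f'pics/{n}0.png',read_camera(n)[:,:,::-1])
    m=camera_model(n);print(n,m)
E
```

```text
{'t': 0.0, 'ee_pos': array([225.63431933, 608.8619488 , 230.26693638]), 'eef_rot': array([-5.54302116e-01, -3.09189623e+00,  2.96203820e-03]), 'contact_force': array([-0.488822  , -0.23902663, -0.00865909]), 'grip_width': 85.39460067911827}
scene {'fx': 434.4954262992467, 'fy': 434.4954262992467, 'cx': 328.75863815135347, 'cy': 237.02641108334518, 'R': array([[-0.91980689, -0.39193236, -0.0185556 ],
       [-0.29118511,  0.71353754, -0.63724046],
       [ 0.26299527, -0.58073505, -0.77044162]]), 't': array([445.24474101, 234.62242658, 773.54725274])}
top {'fx': 563.2271195836055, 'fy': 563.2271195836055, 'cx': 313.1919278416671, 'cy': 237.02499756835147, 'R': array([[ 0.0101405 , -0.99991535,  0.00815259],
       [-0.9992773 , -0.01043205, -0.03655193],
       [ 0.03663388, -0.00777604, -0.9992985 ]]), 't': array([ -53.64371392,  484.52131153, 1454.13024416])}
```

View pics/top0.png

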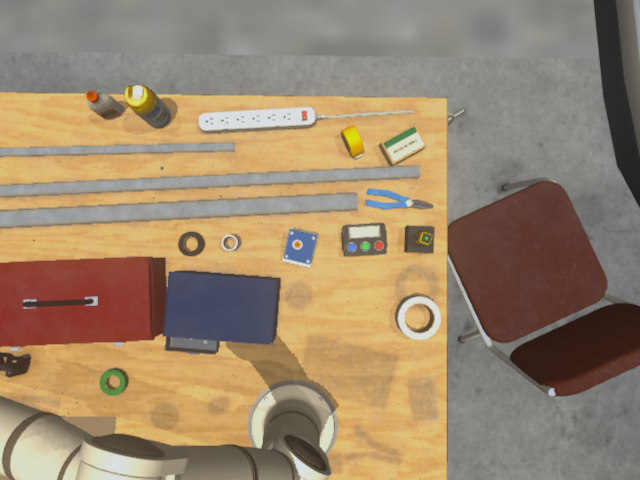

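View pics/scene0.png

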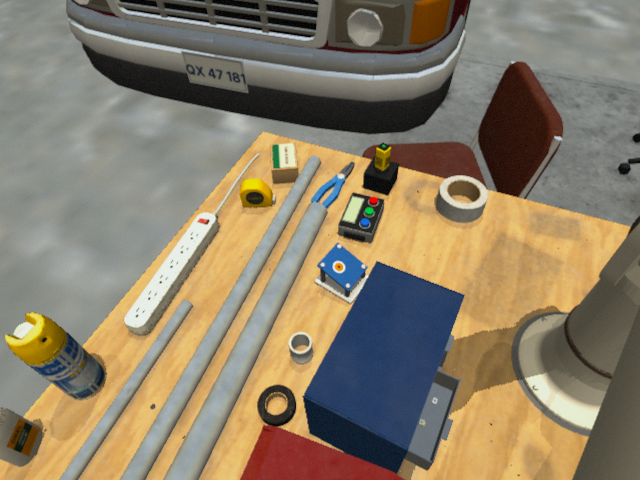

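The top view shows the panel near pixel (298,246), the unit at (364,240), and the cradle with the probe at (420,239). The scene view shows the same three at (343,265), (360,217) and (380,175). I'll enlarge these to get exact pixels.

```bash
cat > h.py <<'E'
import numpy as np, cv2
from station import readout, read_camera, camera_model
def px2w(m,u,v,z):
    d=m['R'].T@np.array([(u-m['cx'])/m['fx'],(v-m['cy'])/m['fy'],1]); c=-m['R'].T@m['t']
    return c+d*(z-c[2])/d[2]
def w2px(m,X):
    c=m['R']@np.asarray(X)+m['t']; return np.array([m['fx']*c[0]/c[2]+m['cx'],m['fy']*c[1]/c[2]+m['cy']])
E
python3 - <<'E'
from h import *
t=cv2.imread('pics/top0.png')[215:275,270:445]; s=cv2.imread('pics/scene0.png')[135:305,300:420]
t=cv2.resize(t,None,fx=4.5,fy=4.5,interpolation=2); s=cv2.resize(s,None,fx=2.0,fy=1.9,interpolation=2)
o=np.zeros((600,800,3),np.uint8);o[:t.shape[0],:t.shape[1]]=t;o[272:272+s.shape[0],:s.shape[1]]=s
cv2.imwrite('pics/c1.png',o)
m=camera_model('top')
im=cv2.cvtColor(cv2.imread('pics/top0.png'),cv2.COLOR_BGR2HSV)
def blob(x0,x1,y0,y1,lo,hi):
    k=cv2.inRange(im[y0:y1,x0:x1],lo,hi);n,l,st,c=cv2.connectedComponentsWithStats(k)
    i=1+np.argmax(st[1:,4]);return c[i]+[x0,y0],st[i,4]
for n,a,z in [('red',(370,392,235,255,(0,120,80),(8,255,255)),48),('green',(355,374,235,256,(50,100,60),(80,255,255)),48),('blue',(342,360,235,256,(100,100,60),(130,255,255)),48),('spot',(285,310,232,260,(9,130,120),(22,255,255)),54),('probe',(415,440,225,250,(20,100,80),(35,255,255)),100)]:
    c,ar=blob(*a);print(n,c.round(1),ar,px2w(m,*c,z).round(1))
E
```

```text
red [379. 245.] 45 [ 465.2 -215.    48. ]
green [365.3 245.9] 43 [ 462.5 -180.3   48. ]
blue [351.2 246.8] 39 [ 459.8 -144.8   48. ]
spot [296.8 244.3] 28 [464.6  -7.1  54. ]
probe [422.9 238.1] 134 [ 481.9 -315.5  100. ]
```

View pics/c1.png

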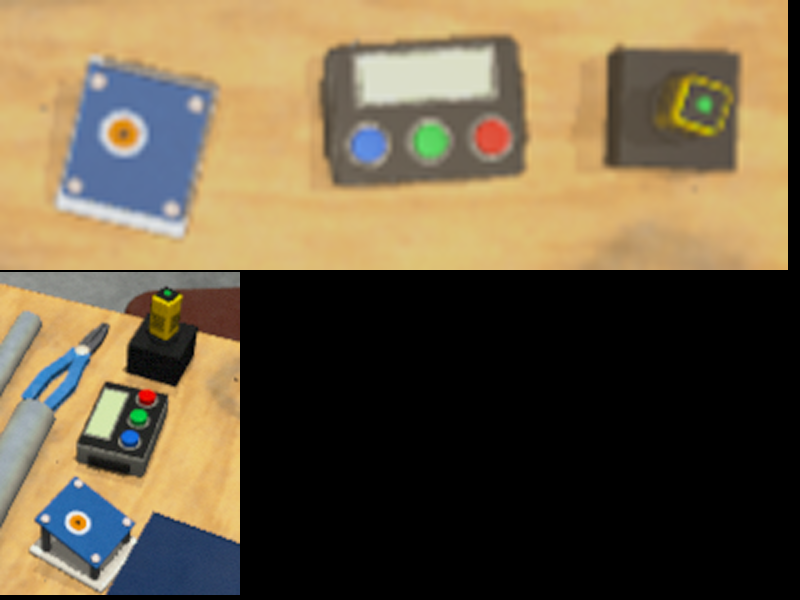

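Crop: panel spot at (123,133), screws at (98,82), (196,103), (75,185) and (171,208); keys at (369,145), (430,141) and (492,138); probe top at (704,105). Key spacing comes out at 35 mm, as specified. Moves can't tilt the tool, so I'll have to pivot the probe 20° in the grip against the cradle rim. Next I'll work out the frames and check the cabinet height along the route.

```bash
cat >> h.py <<'E'
from scipy.spatial.transform import Rotation as Rot
def shift(*targets, yaw=None):
    """world targets -> tool-axis shift in cm from present pose; yaw = desired world angle of tool y (deg)"""
    s=readout.state();R=Rot.from_rotvec(s['eef_rot']).as_matrix()
    print('t',round(s['t'],2),'ee',s['ee_pos'].round(1),'tooly ang',np.degrees(np.arctan2(R[1,1],R[0,1])).round(2),'tilt',np.degrees(np.arccos(-R[2,2])).round(2),'F',s['contact_force'].round(2),'q',s['joint_positions'].round(2),'w',round(s['grip_width'],1))
    for T in targets: print(T,'->',(R.T@(np.array(T)-s['ee_pos'])/10).round(2))
    if yaw is not None: print('turn', -np.radians((yaw-np.degrees(np.arctan2(R[1,1],R[0,1]))+180)%360-180).round(3))
E
python3 - <<'E'
from h import *
m,n=camera_model('top'),camera_model('scene')
P=lambda m:np.diag([1,1,1])@np.array([[m['fx'],0,m['cx']],[0,m['fy'],m['cy']],[0,0,1]])@np.c_[m['R'],m['t']]
X=cv2.triangulatePoints(P(m),P(n),np.float64([[279],[277]]),np.float64([[376],[263]]));print('cab corner',(X[:3]/X[3]).T.round(0))
c=lambda u,v:(270+u/4.5,215+v/4.5)
print('probe',px2w(m,*c(704,105),117))
g=[px2w(m,*c(*p),z) for p,z in [((98,82),65),((196,103),65),((75,185),43),((171,208),43)]]
print(np.round(g,1));
print('yaw y',np.degrees(np.arctan2(*(g[0]-g[1])[:2])),np.degrees(np.arctan2(*(g[2]-g[3])[:2])))
print('cradle top',[px2w(m,*c(*p),50).round(0) for p in [(628,50),(740,54),(736,170),(618,165)]])
shift([400,300,330],[480,0,330],[462,-180,250])
E
```

```text
cab corner [[384.  31. 158.]]
probe [ 480.78551614 -320.76857342  117.        ]
[[491.9   5.4  65. ]
 [480.8 -49.2  65. ]
 [434.7  18.3  43. ]
 [422.3 -35.9  43. ]]
yaw y 11.504868183703573 12.882732677735483
cradle top [array([ 514., -292.,   50.]), array([ 512., -355.,   50.]), array([ 447., -353.,   50.]), array([ 449., -287.,   50.])]
t 0.1 ee [225.6 608.9 230.4] tooly ang 69.68 tilt 0.1 F [-0.05  0.5  -0.82] q [-0.95  0.5  -0.43  1.55  0.22  1.14 -0.21] w 85.3
[400, 300, 330] -> [-27.08 -22.93  -9.93]
[480, 0, 330] -> [-45.01 -48.28  -9.88]
[462, -180, 250] -> [-49.57 -65.77  -1.85]
```

drive_tool(
  moves="-27 -23 -6 0 -1;-27 -23 -6 0 -1;-27 -23 -6 0 -1;-27 -23 -6 0 -1;-27 -23 -6 0 -1;-27 -23 -6 0 -1;-27 -23 -6 0 -1;-27 -23 -6 0 -1;-45 -48 -6 0 -1;-45 -48 -6 0 -1;-45 -48 -6 0 -1;-45 -48 -6 0 -1;-45 -48 -6 0 -1;-45 -48 -6 0 -1;-45 -48 -6 0 -1;-49.6 -65.8 2 0 -1;-49.6 -65.8 2 0 -1;-49.6 -65.8 2 0 -1;-49.6 -65.8 2 0 -1;-49.6 -65.8 2 0 -1",
)

```text
t: 2.1
ee_pos: [458.8, -185.5, 208.4]
eef_rot: [-0.567, -3.085, 0.004]
contact_force: [-0.2, 0.8, 0.5]
grip_width: 0.1
gripper_force: 0.0
```

```bash
python3 - <<'E'
from h import *
shift([462.5,-180.3,120],yaw=94.4)
im=read_camera('wrist');cv2.imwrite('pics/w1.png',im[:,:,::-1]);m=camera_model('wrist')
print({k:np.round(m[k],3) for k in m})
for X in ([462.5,-180.3,48],[459.8,-144.8,48],[465,-215,48]):print(w2px(m,X).round(1))
np.save('w1.npy',np.c_[m['R'],m['t']])
E
```

```text
t 2.1 ee [ 458.8 -185.5  208.4] tooly ang 69.15 tilt 0.33 F [-0.23  0.82  0.54] q [ 0.23  0.22  0.11  1.97 -0.03  0.96  1.56] w 0.1
[462.5, -180.3, 120] -> [-0.2   0.64  8.84]
turn -0.441
{'fx': np.float64(368.309), 'fy': np.float64(368.309), 'cx': np.float64(323.35), 'cy': np.float64(240.925), 'R': array([[ 0.353,  0.936, -0.002],
       [ 0.889, -0.335,  0.311],
       [ 0.291, -0.112, -0.95 ]]), 't': array([   7.054, -503.264,  205.001])}
[325.3 221.4]
[363.8 204.1]
[288.8 237.7]
```

View pics/w1.png

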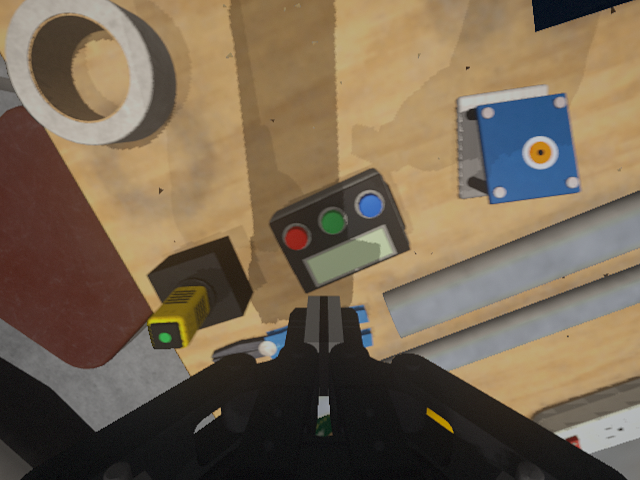

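The wrist view shows green at (333,222), red at (297,237), blue at (371,205), the probe top at (166,338) and the orange spot at (540,152). The 8 px offset from prediction comes from the arm still moving. I'll descend above the green key.

drive_tool(
  moves="0 -0.1 5 0 -1;0 -0.1 10 0 -1;0 -0.1 14 0 -1;0 -0.1 14.9 0 -1;0 -0.1 14.9 0 -1;0 -0.1 14.9 0 -1",
)

```text
t: 2.75
ee_pos: [463.8, -180.4, 63.9]
eef_rot: [0.552, 3.09, 0.0]
contact_force: [0.1, -0.2, 1.4]
grip_width: -0.2
gripper_force: 0.0
```

```bash
python3 - <<'E'
from h import *
shift([462.5,-180.3,48],[459.8,-144.8,48])
m=camera_model('wrist');im=read_camera('wrist');cv2.imwrite('pics/w2.png',im[:,:,::-1])
h=cv2.cvtColor(im,cv2.COLOR_RGB2HSV)
for n,lo,hi,X in (('g',(50,100,50),(80,255,255),(462.5,-180.3,48)),('b',(100,120,60),(130,255,255),(459.8,-144.8,48)),('r',(0,140,80),(6,255,255),(465,-215,48))):
    k=cv2.inRange(h,lo,hi);N,l,st,c=cv2.connectedComponentsWithStats(k);p=w2px(m,X)
    for i in range(1,N):
        if st[i,4]>60 and np.linalg.norm(c[i]-p)<80: print(n,c[i].round(1),st[i],'pred',p.round(1),px2w(m,*c[i],48).round(1))
E
```

```text
t 2.75 ee [ 463.8 -180.4   63.9] tooly ang 69.73 tilt 0.15 F [ 0.09 -0.21  1.38] q [ 0.25  0.45  0.09  2.07 -0.06  0.63  1.59] w -0.2
[462.5, -180.3, 48] -> [ 0.12 -0.04  1.59]
[459.8, -144.8, 48] -> [1.61 3.2  1.59]
g [322.  286.3] [303 272  40  35 830] pred [320.2 295.9] [ 458.1 -177.7   48. ]
b [389.4 266.4] [ 368  245   44   44 1448] pred [390.2 267. ] [ 459.4 -145.1   48. ]
r [258.9 319.3] [ 238  298   42   43 1367] pred [255.3 322.5] [ 464.  -212.6   48. ]
```

drive_tool(
  moves="0.1 0 1 0 -1;0.1 0 1.6 0 -1;0.1 0 1.9 0 -1;0.1 0 2.05 0 -1;0.1 0 2.05 0 -1;0.1 0 2.05 0 -1",
)

```text
t: 3.4
ee_pos: [461.8, -180.5, 42.9]
eef_rot: [0.554, 3.091, 0.0]
contact_force: [-1.2, 1.6, 11.5]
grip_width: -0.3
gripper_force: 5.9
```

drive_tool(
  moves="0 0 -1 0 -1;0 0 -2 0 -1;0 0 -2 0 -1;1.5 3.2 -2 0 -1;1.5 3.2 -2 0 -1;1.5 3.2 -2 0 -1;1.5 3.2 -1 0 -1;1.5 3.2 -0.4 0 -1;1.5 3.2 -0.1 0 -1;1.5 3.2 0 0 -1;1.5 3.2 0 0 -1",
)

```text
t: 4.5
ee_pos: [458.2, -146.0, 42.8]
eef_rot: [-0.556, -3.092, 0.0]
contact_force: [-4.8, 1.1, 18.0]
grip_width: -0.3
gripper_force: 9.0
```

drive_tool(
  moves="0 0 -2 0 -1;0 0 -6 0 -1;0 0 -11 0 0;0 0 -16 0 1;-4 -7.8 -19 0 1;-8.2 -15.6 -19 0 1;-8.2 -15.6 -19 0 1;-8.2 -15.6 -19 0 1;-8.2 -15.6 -19 0 1;-8.2 -15.6 -19 0 1;-8.2 -15.6 -19 0 1",
)

```text
t: 5.6
ee_pos: [480.5, -318.3, 230.8]
eef_rot: [-0.552, -3.091, -0.002]
contact_force: [0.2, -0.4, 0.9]
grip_width: 85.6
gripper_force: 0.0
```

```bash
python3 - <<'E'
from h import *
shift([481,-321,140])
m=camera_model('wrist');im=read_camera('wrist')
for X in ([481,-321,117],[481,-321,50]):print(w2px(m,X).round(1))
u,v=w2px(m,[481,-321,100]).astype(int)
x0,y0=max(0,u-130),max(0,v-100);c=im[y0:y0+200,x0:x0+260];print(x0,y0,c.shape)
cv2.imwrite('pics/w3.png',cv2.resize(c,None,fx=3,fy=3,interpolation=2)[:,:,::-1]);cv2.imwrite('pics/w3full.png',im[:,:,::-1])
import pickle;pickle.dump(m,open('w3.pkl','wb'))
E
```

```text
t 5.6 ee [ 480.5 -318.3  230.8] tooly ang 69.75 tilt 0.14 F [ 0.22 -0.35  0.94] q [ 0.38  0.34  0.2   1.76 -0.08  1.05  1.82] w 85.6
[481, -321, 140] -> [-0.16 -0.25  9.08]
[318.5 238.1]
[319.4 215.4]
188 131 (200, 260, 3)
```

View pics/w3.png

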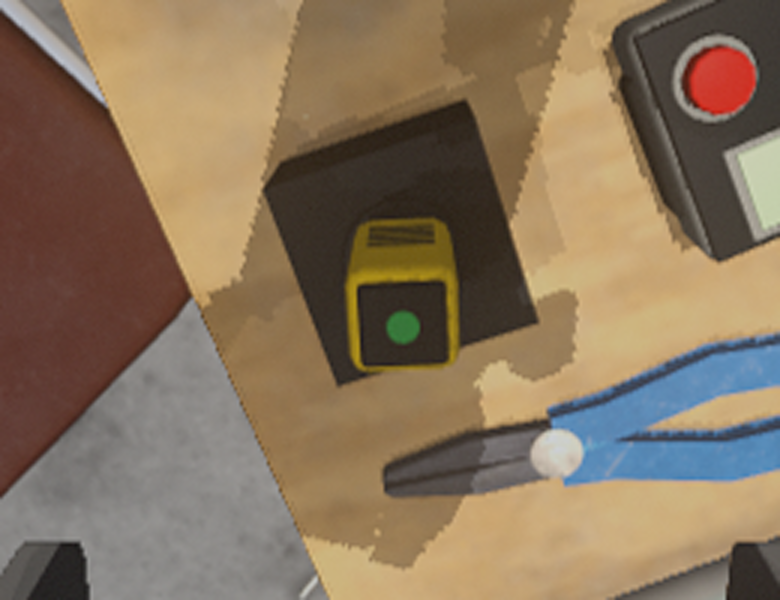

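The probe's green dot is at crop (403,327), with top corners at (358,287), (447,281), (451,360) and (362,367). The cradle's top corners are around (266,186), (465,101), (537,322) and (340,384).

```bash
python3 - <<'E'
from h import *
import pickle;m=pickle.load(open('w3.pkl','rb'))
f=lambda u,v,z:px2w(m,188+u/3,131+v/3,z)
c=f(403,327,117);print('dot',c.round(1))
g=[f(*p,117) for p in((358,287),(447,281),(451,360),(362,367))]
print('mean',np.mean(g,0).round(1),'ang',[np.degrees(np.arctan2(*(g[b]-g[a])[1::-1])).round(1) for a,b in((0,1),(3,2),(2,1),(3,0))],np.linalg.norm(g[1]-g[0]))
k=[f(*p,50) for p in((285,160),(465,101),(537,322),(340,384))];print(np.round(k,1))
shift([c[0],c[1],130],[c[0],c[1],66],yaw=np.degrees(np.arctan2(*(g[1]-g[0])[1::-1])))
E
```

```text
dot [ 483.3 -318.8  117. ]
mean [ 482.8 -318.3  117. ] ang [np.float64(73.7), np.float64(74.5), np.float64(163.2), np.float64(161.7)] 21.457567493158066
[[ 443.6 -341.1   50. ]
 [ 445.8 -286.1   50. ]
 [ 516.6 -287.4   50. ]
 [ 514.6 -351.6   50. ]]
t 5.65 ee [ 480.7 -318.1  231. ] tooly ang 69.78 tilt 0.11 F [ 0.03  0.4  -0.1 ] q [ 0.38  0.34  0.2   1.76 -0.08  1.05  1.82] w 85.5
[np.float64(483.3203421653193), np.float64(-318.84109509539485), 130] -> [-2.80e-01  1.00e-02  1.01e+01]
[np.float64(483.3203421653193), np.float64(-318.84109509539485), 66] -> [-0.29 -0.   16.5 ]
turn -0.069
```

drive_tool(
  moves="-0.2 0 5 -0.064 1;-0.2 0 10 -0.064 1;-0.2 0 14 -0.064 1;-0.2 0 16 -0.064 1;-0.2 0 16.5 -0.064 1;-0.2 0 16.5 -0.064 1;-0.2 0 16.5 -0.064 -0.3;-0.2 0 16.5 -0.064 -0.5;-0.2 0 16.5 -0.064 -0.7;-0.2 0 16.5 -0.064 -1;-0.2 0 16.5 -0.064 -1;-0.2 0 16.5 -0.064 -1;-0.2 0 16.5 -0.064 -1",
  force=20,
)

```text
t: 6.95
ee_pos: [483.2, -320.9, 67.7]
eef_rot: [0.455, 3.107, -0.001]
contact_force: [-1.4, 0.6, 6.9]
grip_width: 27.6
gripper_force: 26.0
```

drive_tool(
  moves="0 0 -1 0 -1;0 0 -2 0 -1;0 0 -2.9 0 -1;0 0 -2.9 0 -1;0 0 -2.9 0 -1",
)

```text
t: 7.45
ee_pos: [482.9, -320.7, 96.2]
eef_rot: [0.455, 3.108, -0.0]
contact_force: [-0.6, 0.4, -1.1]
grip_width: 27.4
gripper_force: 25.2
```

```bash
python3 - <<'E'
from h import *
shift([482,-319.5,96])
m=camera_model('wrist');im=read_camera('wrist');cv2.imwrite('pics/w4.png',im[:,:,::-1])
s=read_camera('scene');c=s[110:210,320:440];cv2.imwrite('pics/s4.png',cv2.resize(c,None,fx=3,fy=3,interpolation=2)[:,:,::-1])
a=cv2.resize(c,(480,400),interpolation=2);b=cv2.resize(im[150:450,180:460],None,fx=1.1,fy=1.33);o=np.zeros((400,800,3),np.uint8);o[:400,:480]=a;o[:399,480:480+b.shape[1]]=b[:,:320]
cv2.imwrite('pics/v4.png',o[:,:,::-1])
E
```

```text
t 7.45 ee [ 482.9 -320.7   96.2] tooly ang 73.34 tilt 0.04 F [-0.6   0.38 -1.15] q [ 0.41  0.51  0.16  1.85 -0.11  0.78  1.92] w 27.4
[482, -319.5, 96] -> [0.12 0.09 0.02]
```

View pics/v4.png

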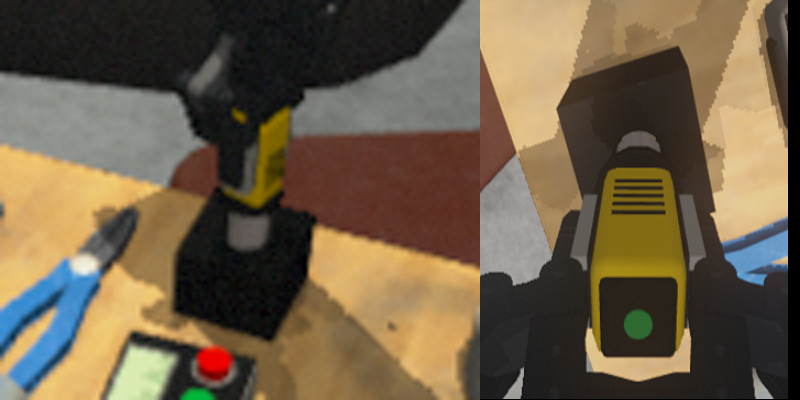

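The probe is lifted about 28 mm, with the barrel end still in the hole and the handle square in the pads. Now I'll pivot it against the rim by moving along tool +x.

drive_tool(
  moves="0.4 0 0 0 -1;0.8 0 0 0 -1;1.2 0 0 0 -1;1.6 0 0 0 -1;2.0 0 0 0 -1;2.4 0 0 0 -1;2.4 0 0 0 -1;2.4 0 0 0 -1",
)

```text
t: 8.35
ee_pos: [458.8, -313.5, 95.6]
eef_rot: [-0.455, -3.107, -0.001]
contact_force: [2.1, 0.4, 1.4]
grip_width: 27.5
gripper_force: 25.3
```

```bash
python3 - <<'E'
from h import *
shift([482,-319.5,96])
im=read_camera('wrist');cv2.imwrite('pics/w5.png',im[:,:,::-1])
s=read_camera('scene');c=s[110:210,320:440]
a=cv2.resize(c,(480,400),interpolation=2);b=cv2.resize(im[150:450,180:460],None,fx=1.1,fy=1.33);o=np.zeros((400,800,3),np.uint8);o[:400,:480]=a;o[:399,480:480+b.shape[1]]=b[:,:320]
cv2.imwrite('pics/v5.png',o[:,:,::-1])
E
```

```text
t 8.35 ee [ 458.8 -313.5   95.6] tooly ang 73.33 tilt 0.1 F [2.08 0.36 1.42] q [ 0.42  0.48  0.17  1.91 -0.11  0.76  1.93] w 27.5
[482, -319.5, 96] -> [-2.4   0.09 -0.05]
```

View pics/v5.png

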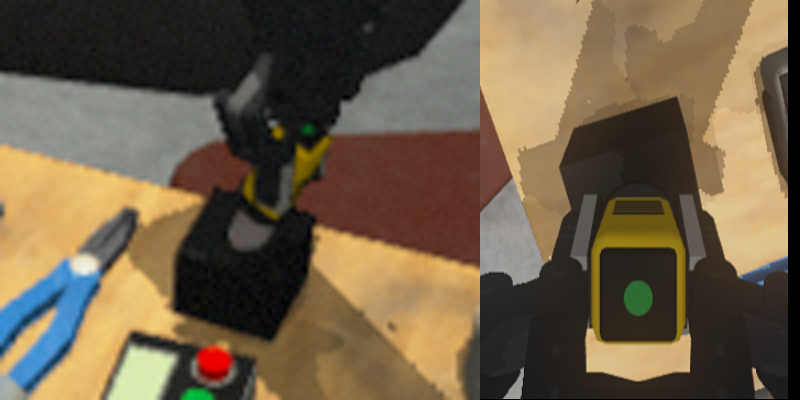

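The probe now leans with its top toward the robot and its foot up-slope. I'll lift it out and measure the tilt from the green dot, before and after, in the tool frame.

drive_tool(
  moves="0 0 -1.5 0 -1;0 0 -4 0 -1;0 0 -7 0 -1;0 0 -9 0 -1;0 0 -9 0 -1;0 0 -9 0 -1",
)

```text
t: 9.05
ee_pos: [458.9, -313.8, 186.0]
eef_rot: [-0.456, -3.108, -0.0]
contact_force: [-0.1, -0.4, -1.4]
grip_width: 27.7
gripper_force: 25.2
```

```bash
cat > tilt.py <<'E'
from h import *
from scipy.optimize import least_squares
def dot(im):
    h=cv2.cvtColor(im,cv2.COLOR_RGB2HSV);k=cv2.inRange(h[300:460,250:400],(45,80,40),(85,255,255))
    n,l,st,c=cv2.connectedComponentsWithStats(k);i=1+np.argmax(st[1:,4]);return c[i]+[250,300],st[i]
E
python3 - <<'E'
from tilt import *
s=readout.state();m=camera_model('wrist')
R=Rot.from_rotvec(s['eef_rot']).as_matrix();Rc=m['R']@R;tc=m['R']@s['ee_pos']+m['t']
mt=dict(m,R=Rc,t=tc)   # camera model in tool frame
np.savez('mt.npz',R=Rc,t=tc,fx=m['fx'],fy=m['fy'],cx=m['cx'],cy=m['cy'])
shift([482,-319.5,96])
im=read_camera('wrist');cv2.imwrite('pics/w6.png',im[:,:,::-1])
b4=cv2.imread('pics/w4.png')[:,:,::-1];b5=cv2.imread('pics/w5.png')[:,:,::-1]
cam=-Rc.T@tc
for n,i in(('4',b4),('5',b5),('6',im)):
    d,st=dot(i);ray=Rc.T@[(d[0]-m['cx'])/m['fx'],(d[1]-m['cy'])/m['fy'],1]
    # tool plane y ~ 0: points along ray, z tool from -35..-55
    print(n,d.round(1),st,[np.round(cam+ray*(z-cam[2])/ray[2],1).tolist() for z in(-50,-48,-46,-44)])
E
```

```text
t 9.05 ee [ 458.9 -313.8  186. ] tooly ang 73.31 tilt 0.04 F [-0.14 -0.43 -1.4 ] q [ 0.4   0.35  0.19  1.85 -0.08  0.94  1.9 ] w 27.7
[482, -319.5, 96] -> [-2.38  0.12  9.  ]
4 [323.5 393.4] [ 61  82  26  24 484] [[1.6, 1.2, -50.0], [-0.1, 1.2, -48.0], [-1.8, 1.2, -46.0], [-3.5, 1.2, -44.0]]
5 [323.3 373.7] [ 60  60  27  28 578] [[8.8, 1.2, -50.0], [7.3, 1.2, -48.0], [5.7, 1.2, -46.0], [4.1, 1.2, -44.0]]
6 [323.3 373.5] [ 60  60  27  28 585] [[8.9, 1.2, -50.0], [7.3, 1.2, -48.0], [5.8, 1.2, -46.0], [4.2, 1.2, -44.0]]
```

The dot shift suggests about 14–17° of tilt, so less than 20°. I'll measure the handle more carefully, comparing the upright and tilted images side by side.

```bash
python3 - <<'E'
import cv2,numpy as np
a=cv2.imread('pics/w4.png')[250:430,255:388];b=cv2.imread('pics/w6.png')[250:430,255:388]
o=np.hstack([cv2.resize(i,None,fx=3,fy=3,interpolation=cv2.INTER_CUBIC) for i in(a,b)])
o=cv2.convertScaleAbs(o,alpha=1.5,beta=20)
cv2.imwrite('pics/v6.png',o);print(o.shape)
E
```

```text
(540, 798, 3)
```

View pics/v6.png

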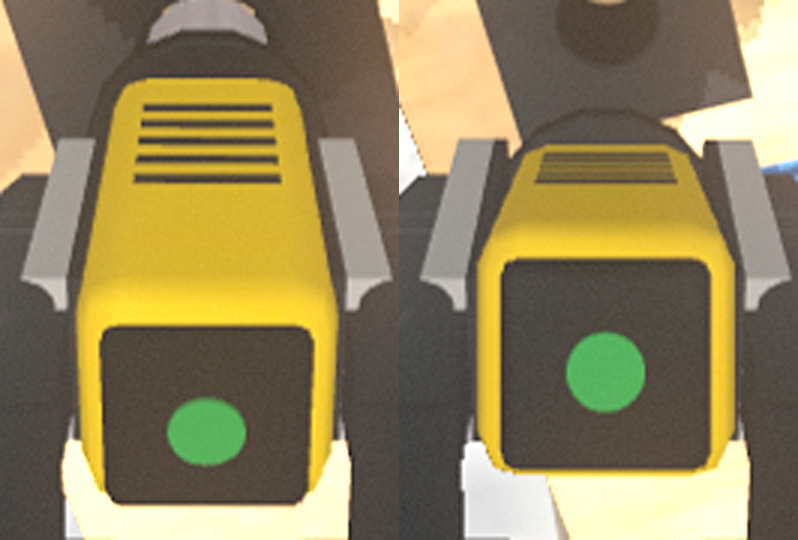

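```bash
cat > fit.py <<'E'
from tilt import *
d=np.load('mt.npz');mt={k:d[k] for k in d}
def proj(x,z):return w2px(mt,[x,1.2,z])[1]
def obs(x0,zt,th,a,v1,v5):
    # probe top-centre at tool (x0,zt); th tilts top towards tool +x ; point (px, s): s = distance below top
    c,s_=np.cos(th),np.sin(th)
    P=lambda px,s:proj(x0+px*c-s*s_, zt+s*c+px*s_)
    return np.array([P(a,0),P(-a,0),P(0,0),P(14,v1),P(14,v5),P(14,62)])
px=lambda v:250+np.array(v)/3
A=px([326,504,432,106,178,80])
def fit(B):
    f=lambda p:np.r_[obs(p[0],p[1],0,*p[5:])-A,obs(p[2],p[3],p[4],*p[5:])-B,(p[1]+49.3)*.3]
    r=least_squares(f,[1,-49,8,-47,.3,11.5,55,35]);print(r.x.round(3),'tilt',np.degrees(r.x[4]).round(2),'res',r.fun.round(2));return r.x
E
python3 - <<'E'
from fit import *
p=fit(px([260,470,372,155,182.5,147]))
th=p[4];print('origin(tip) in tool', p[2]-113*np.sin(th),p[3]+113*np.cos(th))
E
```

```text
[ -4.384 -41.973   0.548 -38.811   0.301  11.865  51.792  29.907] tilt 17.25 res [ 2.04  1.71 -2.89 -0.12 -0.36 -0.61  0.4   0.87 -1.63  0.28  0.88 -0.82
  2.2 ]
origin(tip) in tool -32.95521415346806 69.10830722041422
```

```bash
sed -i 's/P(a,0),P(-a,0)/P(a,2),P(-a,0)/' fit.py; python3 - <<'E'
from fit import *
p=fit(px([260,470,372,155,182.5,147]))
th=p[4];print('origin(tip) in tool', p[2]-113*np.sin(th),p[3]+113*np.cos(th))
E
```

```text
[ -3.89  -43.098   3.591 -42.993   0.317  11.017  51.869  29.957] tilt 18.15 res [ 1.28  1.13 -1.71 -0.12 -0.14 -0.61  0.34  0.56 -1.05  0.31  0.37 -0.54
  1.86]
origin(tip) in tool -31.616314939081875 64.38269183019989
```

```bash
python3 - <<'E'
from fit import *
B=px([260,470,372,155,182.5,147])
for w in(.3,3):
  for ca in (0,3):  # camera bias in v & depth
    f=lambda p:np.r_[obs(p[0],p[1],0,*p[5:8])+p[8]-A,obs(p[2],p[3],p[4],*p[5:8])+p[8]-B,(p[1]+49.3)*w,p[0]-1,p[8]*(.2 if ca else 50)]
    r=least_squares(f,[1,-49,8,-47,.3,11.5,55,35,0]);q=r.x
    th=q[4];print(q.round(2),np.degrees(th).round(2),r.fun.round(1),'tip',(q[2]-113*np.sin(th)).round(1),(q[3]+113*np.cos(th)).round(1))
E
```

```text
[ -1.51 -45.99   5.81 -45.81   0.33  10.67  49.83  28.5    0.  ] 18.71 [ 1.5  1.3 -1.4 -0.2 -0.1 -2.8  0.3  0.6 -1.1  0.6  0.3 -0.8  1.  -2.5
  0. ] tip -30.4 61.2
[  0.73 -45.18   8.29 -45.58   0.31  10.66  51.56  29.21   7.24] 17.8 [ 1.2  1.2 -1.8 -0.1 -0.  -0.7  0.4  0.5 -1.   0.3  0.1 -0.4  1.2 -0.3
  1.4] tip -26.2 62.0
[  0.66 -48.86   7.75 -48.28   0.34  10.36  48.16  27.38   0.  ] 19.24 [ 2.2  2.1 -0.6 -0.3 -0.  -4.7  0.4  0.6 -1.1  0.9  0.1 -0.9  1.3 -0.3
  0. ] tip -29.5 58.4
[  2.7  -48.8    9.91 -48.55   0.33  10.3   49.07  27.66   5.45] 18.63 [ 2.   2.1 -0.7 -0.3  0.  -3.4  0.5  0.5 -1.   0.7 -0.  -0.7  1.5  1.7
  1.1] tip -26.2 58.5
```

The tilt fits come out at 18–19°, already close to 20°. Next I'll carry the probe to a hover beside the panel, turning the tool to the panel's yaw, and look at the spot.

drive_tool(
  moves="0.6 1.2 0 0 -1;1.7 3.6 0 0 -1;3.2 6.8 0 -0.02 -1;4.8 10.2 0 -0.04 -1;6.4 13.6 0 -0.06 -1;8 17 0 -0.08 -1;9.3 19.8 0 -0.08 -1;10.1 21.5 0 -0.08 -1;10.5 22.3 0 -0.08 -1;10.5 22.3 0 -0.08 -1;10.5 22.3 0 -0.08 -1",
)

```text
t: 10.2
ee_pos: [422.8, -70.7, 185.5]
eef_rot: [-0.331, -3.124, 0.001]
contact_force: [0.8, -0.3, -1.6]
grip_width: 27.8
gripper_force: 25.2
```

```bash
python3 - <<'E'
from tilt import *
import pickle
shift([437.2,-1.2,125])
m=camera_model('wrist');im=read_camera('wrist');cv2.imwrite('pics/w7.png',im[:,:,::-1]);pickle.dump(m,open('w7.pkl','wb'))
h=cv2.cvtColor(im,cv2.COLOR_RGB2HSV)
p=w2px(m,[464.6,-7.1,54]);print('pred',p.round(1),'dot',dot(im)[0])
k=cv2.inRange(h,(8,150,120),(20,255,255));N,l,st,c=cv2.connectedComponentsWithStats(k)
for i in range(1,N):
    if st[i,4]>80:print(c[i].round(1),st[i],px2w(m,*c[i],54).round(1))
sc=read_camera('scene');cv2.imwrite('pics/s7.png',sc[:,:,::-1])
E
```

```text
t 10.2 ee [422.8 -70.7 185.5] tooly ang 77.9 tilt 0.04 F [ 0.81 -0.35 -1.6 ] q [ 0.07  0.13  0.04  2.14 -0.01  0.87  1.47] w 27.8
[437.2, -1.2, 125] -> [0.04 7.1  6.05]
pred [411.1 262.2] dot [323.19550173 373.76124567]
[411.1 263.7] [401 254  21  21 320] [465.9  -7.2  54. ]
```

View pics/w7.png

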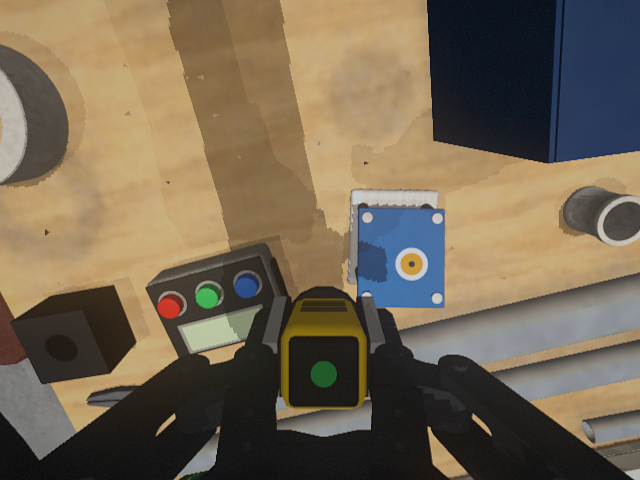

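The spot is at (411,264), giving (465.9,−7.2,54), which agrees with the top view. The panel edges are parallel to the tool. I'll move to about 15 mm above the face along its normal, then check from the scene camera.

drive_tool(
  moves="0.1 0.8 0 0 -1;0.2 2.4 0.8 0 -1;0.3 4.2 2 0 -1;0.4 5.8 3.5 0 -1;0.5 6.7 4.8 0 -1;0.5 7.1 5.5 0 -1;0.5 7.1 5.8 0 -1;0.5 7.1 5.8 0 -1;0.5 7.1 5.8 0 -1",
)

```text
t: 11.2
ee_pos: [433.4, -0.2, 128.2]
eef_rot: [0.332, 3.123, -0.0]
contact_force: [0.1, -0.2, -1.6]
grip_width: 27.6
gripper_force: 25.2
```

```bash
python3 - <<'E'
from tilt import *
shift([437.9,-1.2,113.5])
s=readout.state();R=Rot.from_rotvec(s['eef_rot']).as_matrix();T=lambda x,y,z:s['ee_pos']+R@[x,y,z]
m=camera_model('scene');im=read_camera('scene');print('dot w',dot(read_camera('wrist'))[0])
x0,y0=280,190;c=im[y0:y0+125,x0:x0+140];cv2.imwrite('pics/v8.png',cv2.convertScaleAbs(cv2.resize(c,None,fx=5.7,fy=4.8*5.7/4.8*0.84,interpolation=2),alpha=1.5,beta=10)[:,:,::-1])
q=lambda X:((w2px(m,X)-[x0,y0])*[5.7,5.7*.84]).round(0)
for th in (17,19,21):
    t=np.radians(th);a=np.array([np.sin(t),0,-np.cos(t)]);tip=np.array([-28,0,59.5])
    print(th,'tip',q(T(*tip)),'collar',q(T(*(tip+48.5*a))),'top',q(T(*(tip+113*a))))
print('spot',q([465.3,-7.1,54]),'spot+15n',q([465.3-5,-7.1+1.1,68.1]))
E
```

```text
t 11.2 ee [ 4.334e+02 -2.000e-01  1.282e+02] tooly ang 77.85 tilt 0.04 F [ 0.14 -0.17 -1.61] q [-0.04  0.24 -0.02  2.17  0.01  0.73  1.29] w 27.6
[437.9, -1.2, 113.5] -> [-0.46 -0.    1.47]
dot w [323.20754717 373.68782161]
17 tip [344. 354.] collar [380. 300.] top [435. 219.]
19 tip [344. 354.] collar [385. 303.] top [445. 226.]
21 tip [344. 354.] collar [389. 305.] top [456. 233.]
spot [333. 370.] spot+15n [345. 355.]
```

View pics/v8.png

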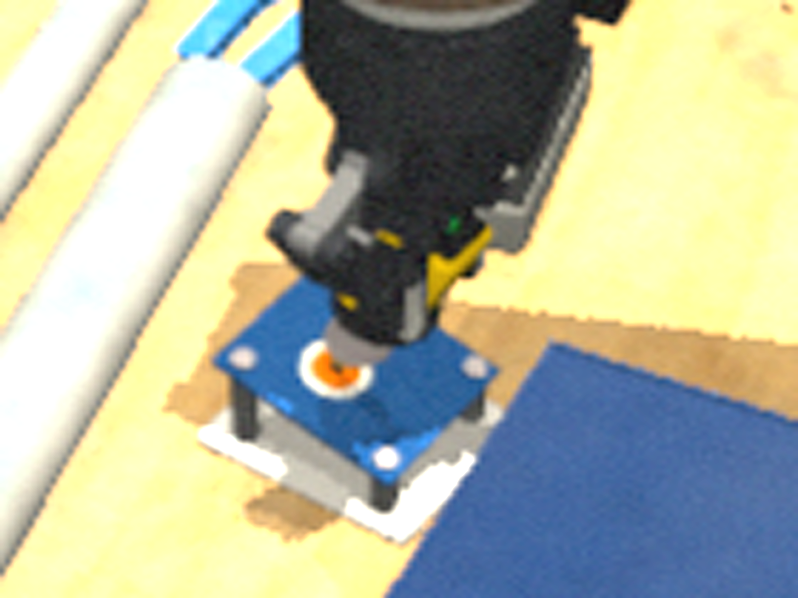

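The scene view shows the barrel end around (355,350), the foot above the orange spot at (336,369), and the top dot at (455,224). That fits a tilt of about 20° and a tip close to target. I'll close in along the normal, watching the force.

drive_tool(
  moves="-0.17 0 0.47 0 -1;-0.34 0 0.94 0 -1;-0.34 0 0.94 0 -1;-0.34 0 0.94 0 -1",
)

```text
t: 11.7
ee_pos: [436.1, -0.3, 118.1]
eef_rot: [-0.331, -3.123, 0.0]
contact_force: [1.1, 0.1, -1.6]
grip_width: 27.6
gripper_force: 25.2
```

drive_tool(
  moves="-0.07 0 0.19 0 -1;-0.07 0 0.19 0 -1;-0.07 0 0.19 0 -1",
)

```text
t: 12.0
ee_pos: [437.0, -0.4, 116.5]
eef_rot: [-0.33, -3.124, -0.0]
contact_force: [-0.2, 0.5, -1.5]
grip_width: 28.0
gripper_force: 25.2
```

drive_tool(
  moves="-0.07 0 0.19 0 -1;-0.07 0 0.19 0 -1;-0.07 0 0.19 0 -1",
)

```text
t: 12.3
ee_pos: [437.6, -0.5, 114.5]
eef_rot: [-0.33, -3.124, 0.0]
contact_force: [-0.2, 0.7, -2.2]
grip_width: 27.6
gripper_force: 25.2
```

drive_tool(
  moves="-0.07 0 0.19 0 -1;-0.07 0 0.19 0 -1;-0.07 0 0.19 0 -1;-0.07 0 0.19 0 -1",
)

```text
t: 12.7
ee_pos: [438.5, -0.7, 112.8]
eef_rot: [0.33, 3.124, 0.0]
contact_force: [-0.8, -0.3, -0.5]
grip_width: 28.0
gripper_force: 25.3
```

drive_tool(
  moves="-0.07 0 0.19 0 -1;-0.07 0 0.19 0 -1;-0.07 0 0.19 0 -1;-0.07 0 0.19 0 -1",
)

```text
t: 13.1
ee_pos: [439.1, -0.8, 110.8]
eef_rot: [0.33, 3.124, 0.0]
contact_force: [-0.6, 0.3, 1.2]
grip_width: 27.6
gripper_force: 25.4
```

```bash
python3 - <<'E'
from tilt import *
for i in range(6):
    print(dot(read_camera('wrist'))[0].round(1),readout.state()['contact_force'].round(2))
shift([437.9,-1.2,113.5])
E
```

```text
[323.1 373.6] [-1.25  0.44  1.77]
[323.1 373.6] [-0.47 -0.33  1.46]
[323.2 373.6] [ 0.68 -0.04  1.37]
[323.1 373.6] [-0.59 -0.07  1.08]
[323.2 373.6] [0.75 1.11 0.84]
[323.1 373.6] [-0.48  0.42  0.57]
t 13.4 ee [439.   -0.8 110.8] tooly ang 77.93 tilt 0.0 F [-0.48  0.42  0.57] q [-0.04  0.28 -0.02  2.17  0.01  0.69  1.29] w 27.8
[437.9, -1.2, 113.5] -> [ 0.1  -0.06 -0.27]
```

drive_tool(
  moves="-0.05 0 0.14 0 -1;-0.05 0 0.14 0 -1;-0.05 0 0.14 0 -1;-0.05 0 0.14 0 -1",
)

```text
t: 13.8
ee_pos: [439.6, -0.9, 109.4]
eef_rot: [-0.33, -3.124, -0.0]
contact_force: [-0.4, 0.4, 1.6]
grip_width: 27.8
gripper_force: 25.5
```

```bash
python3 - <<'E'
from tilt import *
F=[];M=[]
for i in range(24):
    D=dot(read_camera('wrist'))[0];s=readout.state();F.append(s['contact_force']);M.append(s['moment'])
print(D,np.mean(F,0).round(2),np.std(F,0).round(2),np.mean(M,0).round(3))
shift([437.9,-1.2,113.5])
E
```

```text
[323.13207547 373.62435678] [-0.66  0.85  1.85] [0.44 0.54 0.42] [0.171 0.078 0.022]
t 15.0 ee [439.6  -0.9 109.4] tooly ang 77.93 tilt 0.0 F [0.34 1.11 1.84] q [-0.04  0.28 -0.02  2.17  0.01  0.69  1.29] w 28.0
[437.9, -1.2, 113.5] -> [ 0.16 -0.06 -0.41]
```

```bash
python3 - <<'E'
from h import *
im=read_camera('scene');h=cv2.cvtColor(im,cv2.COLOR_RGB2HSV);m=camera_model('scene')
b=cv2.cvtColor(cv2.imread('pics/scene0.png'),cv2.COLOR_BGR2HSV)
print('spot px',w2px(m,[465.3,-7.1,54]).round(1),'foot base',w2px(m,[463.2,-6.7,59.6]).round(1))
cl=lambda p:'B' if 95<p[0]<125 and p[1]>120 else 'o' if 6<p[0]<25 and p[1]>130 else '.' if p[2]<60 else 'W' if p[2]>165 and p[1]<60 else 'y' if 10<p[0]<40 and p[1]>60 else 'g'
for y in range(254,282):print(y,''.join(cl(b[y,x]) for x in range(325,360)),' ',''.join(cl(h[y,x]) for x in range(325,360)))
E
```

```text
spot px [338.4 267.2] foot base [339.3 266. ]
254 ogBBBBBBBBBBBBBBBBBBBBBBBBBgyooyyoo   ogBBBBBB.................gooooooyoo
255 WBBBBBBBBBBBBBBBBBBBBBBBBBBBgyooooo   gBBBBBBBBB..............ggooooyoooo
256 gBBBBBBBBBBBBBBBBBBBBBBBBBBBBgyyooo   gBBBBBBBBBB............gggyoo.yoooo
257 BBBBBBBBBBBBBBBBBBBBBBBBBBBBBBgyyyo   BBBBBBBBBB..oo.........gggyooBgyyoo
258 BBBBBBBBBBBBBBBBBBBBBBBBBBBBBBBgWyo   BBBBBBBBBBB.oo.........gggyooBBggyo
259 BBBBBBBBBBBBBBBBBBBBBBBBBBBBBBBBBWy   BBBBBBBBBBB..oo........gggyo.BBBBgy
260 BBBBBBBBBBBBggBBBBBBBBBBBBBBBBBBBBg   BBBBBBBBBBB............ggg...BBBBBg
261 BBBBBBBBBBgWWWWWgBBBBBBBBBBBBBBBBBB   BBBBBBBBBBg............ggg..BBBBBBB
262 BBBBBBBBBWWWWWWWWgBBBBBBBBBBBBBBBBB   BBBBBBBBgggg...........ggg..BBBBBBB
263 BBBBBBBBWWWyoooyWWgBBBBBBBBBBBBBBBB   BBBBBBBBgggg...........ggg.BBBBBBBB
264 BBBBBBBBWWyooooooWWgBBBBBBBBBBBBBBB   BBBBBBBggggggg........ggg..BBBBBBBB
265 BBBBBBBgWWooooooooWWgBBBBBBBBBBBBBB   BBBBBBBgWgggggg.......ggg.BBBBBBBBB
266 BBBBBBBgWyooooooooWWgBBBBBBBBBBBBBB   BBBBBBBgWgggggggg....B.gBBBBBBBBBBB
267 BBBBBBBgWWooooooooWWgBBBBBBBBBBBBBB 
[... 429 characters left out ...]
73 ggBBBBBBBBBBBgggBBBBBBBBBBBBBBBBBBB   ggBBBBBBBBBBBggggBBBBBBBBBBBBBBBBBB
274 gggBBBBBBBBBBBBBBBBBBBBBBBBBBBBBBBB   gggBBBBBBBBBBBBBBBBBBBBBBBBBBBBBBBB
275 ggggBBBBBBBBBBBBBBBBBBBBBBBBBBBBBBB   ggggBBBBBBBBBBBBBBBBBBBBBBBBBBBBBBB
276 gggggBBBBBBBBBBBBBBBBBBBBBBBBBBBBBB   gggggBBBBBBBBBBBBBBBBBBBBBBBBBBBBBB
277 ggggggBBBBBBBBBBBBBBBBBBBBBBBBBBBBB   ggggggBBBBBBBBBBBBBBBBBBBBBBBBBBBBg
278 ggggggggBBBBBBBBBBBBBBBBBBBBBBBBBBg   ggggggggBBBBBBBBBBBBBBBBBBBBBBBBBBg
279 gggggggggBBBBBBBBBBBBBBBBBBBBBBBBgg   gggggggggBBBBBBBBBBBBBBBBBBBBBBBBgg
280 ggggggggggBBBBBBBBBBBBBBBBBBBBBBggg   ggggggggggBBBBBBBBBBBBBBBBBBBBBBggg
281 gggggggggggBBBBBBBBBBBBBBBBBBBBgggg   gggggggggggBBBBBBBBBBBBBBBBBBBBgggg
```

```bash
python3 - <<'E'
from h import *
im=read_camera('scene');h=cv2.cvtColor(im,cv2.COLOR_RGB2HSV)
print('V, cols 330-348');
for y in range(261,274):print(y,' '.join('%3d'%v for v in h[y,330:349,2]),' | S',' '.join('%3d'%v for v in h[y,330:349,1]))
E
```

```text
V, cols 330-348
261 106 111 107 108 110  82  35  22  19  24  26  32  22  27  22  28  19  51  79  | S 207 193 198 189 118  50  15  35  13  43  49  32  81  38  46   9  13  20  19
262 111 110 108 123 114  94  61  30  12  21  17  24  29  22  27  25  24  47  81  | S 184 197 189  95  36  19  21  26  43  49  30  11  44  35  19  31  85   5  22
263 110 109 115 140 118  94  81  61  29  21  21  18  16  22  22  20  23  55  88  | S 190 194 149  11  24  27  25  25  53  24  36  57  16  58 104  38  55  19  23
264 111 110 123 161 122  93  90  83  59  28  25  19  14  21  24  25  30  67  88  | S 186 185 118  22  36  30  31  22  22  18  41  40  55  24  43  10  26   8  20
265 113 109 127 176 129  93  91  92  84  71  46  27  23  15  22  19  29  61  75  | S 181 189  84  28  36  33  28  33  27  29  17  57  33 119  12  54  18  17  20
266 111 108 134 190 135  95  94  93  94  93  79  71  54  36  40  26  26  41  70  | S 184 196  57  34  40  30  33  30  30  25  29  25  33   7  26  10  78  81 117
267 111 107 135 189 148  99  94  94  92  89  92  94  83  71  66  67  69  78  92  | S 188 193  57  30  38  28  30  27  
[... 308 characters left out ...]
  50  37  29  30  26  23  28  27  37  18 144 189 193 191
270 110 111 108 125 136 158 137 114 101  99 101 103 102 109  95  96  98  96  98  | S 185 193 198  92   8  36  37  36  28  26  33  30  33  19  40 146 190 183 187
271 107 110 111 109 108 128 146 140 129 130 129 131 110  99  85  85  95  97  99  | S 195 190 186 187 102  10  35  36  38  39  38  37  14  23 102 201 183 195 185
272 110 114 110 111  97  97 106 114 120 122 121 118  94  81  78  79  86  95  95  | S 188 181 192 184 187  97  14   4  15  13  15  15  33 148 193 171 190 188 204
273 107 111 110 109 103  92  89  97  96  93  92  89  81  78  77  77  76  84  87  | S 207 195 195 192 191 191 195 142 101  85  75  92 148 180 192 195 191 197 179
```

The barrel outline is centred on the spot to within about 1–2 mm. The push is about 3.5 N, so the foot is about half way in. I'll hand in now.

```bash
python3 -c "
from station import job;print(job.close_job())"
```

```text
the job is handed in; nothing more can be done
None
```

I pressed the green key and then the blue key, each well into its end stop and released. The probe is held on the orange spot, within about 2 mm of centre and 1–2° of square by my estimate, foot about half way in (about 3.5 N); the job is handed in.

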